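# Walk a cast lantern foot round to the fence

## Robot

A 7-joint arm with a two-finger parallel gripper is mounted at the origin on the work surface. World frame = base frame: x ahead of the robot, y to its left, z up, the work surface at z = 0. Lengths are in mm, angles in rad, forces in N, time in s.
With the tool pointing down it reaches from about 400 to 875 mm from the base axis. Payload 4.4 kg.
Tool frame: the origin (TCP) lies midway between the tips of the shut fingers; the grasp point (between the pads) lies 19 mm behind it; x points along the fingers, z is the direction in which the jaws open and shut, and the axes are right-handed (so a half turn about x gives the same grasp; the last joint's range is limited). The gripper opens to 85 mm and grips with 20 to 120 N. Pads are 22 mm wide; open, the fingers measure 114 mm over their backs; the gripper's body (76 mm by 85 mm) begins 54 mm behind the grasp point. The pads swing forward as they close: fully open they stand 13 mm farther back than shut.
Start: joints at [1.18, 0.628, 0.038, 1.517, -0.027, 0.996, -0.02], TCP at [207.455, -616.02, 231.313] pointing down, gripper open.
Joint ranges: [-3.06, 3.06], [-0.37, 2.12], [-1.25, 1.32], [0.18, 2.47], [-1.1, 4.24], [0.23, 1.98], [-2.94, 2.94]. Speed limits (rad/s): [2.57, 2.57, 3.14, 3.14, 3.14, 3.14, 3.14].

## Interface

Orientations are given as [roll, pitch, yaw] about the fixed x, y, z axes, in that order (R = Rz(yaw) Ry(pitch) Rx(roll)).
In Python, from cell import ctrl gives the robot as it stands. The module is installed in compiled form; this text tells all that it offers.
- The arm moves only by the tool servo_tool, never from a script. Its argument "rows" is a list of rows, each an object of numbers: "dx", "dy", "dz": the shift along the tool's x, y, z in units of 750 mm (1.0 is 750 mm); "wx", "wy", "wz": the turn, a rotation vector about the tool's x, y, z in units of 6 degrees (1.0 is 6 degrees); "fingers": the closure, from 0 (fully open) to 1 (shut). In form: [{"dx": .., "dy": .., "dz": .., "wx": .., "wy": .., "wz": .., "fingers": ..}, ...]. A call has 1 to 5 rows; each row shifts and turns the commanded pose from where the row before left it, along the tool's axes as they then stand; what a row does not reach is not made up. A row lasts 1/8 s, in which the tool goes at most 62.5 mm and 10.7 degrees, less where a joint would pass 70% of its speed; a pose out of reach is approached as far as the arm can. A call with a number of a shift or a turn outside -1 to 1 is refused whole. A call with a gripper value outside its range is refused whole. The fingers move at their own pace and stop on an object; the grip force is fixed at half the most. Time passes only in rows, so rows that do not move let the fingers close. It gives the time, the measured TCP pose, the force and the opening at its end, in the units of the state.
- ctrl.read_state(): the state, without advancing time (a new reading comes with each control period).
- ctrl.get_image(name): name is "scene" or "top" or "wrist"; returns the picture (400x640x3 uint8, red, green, blue); there is no depth.
- ctrl.camera_info(name): a dict with "fovy" (degrees; the focal length in pixels is half the picture's height over the tangent of half this angle, whatever the lens; pixels are square), "cx", "cy" (the principal point, pixels), "k1" (the pictures are not rectified: a ray, as slopes to the right and down, at radius r is drawn at 1 + k1 r^2 times it, then the intrinsics apply), "R" (3x3) and "t" (3): a world point X has camera coordinates R X + t. Camera axes: x right, y down, z forward; pixel columns grow to the right and rows downward; lengths in mm; the calibration is good to about 2 mm. A picture is of the moment at which its call begins: read the wrist's pose just before it. camera_info takes no time and is no camera call; for the wrist camera it gives the pose at the moment of the call.
- ctrl.finish_job(): hands the job in, once; it reports no verdict.
Trained networks look in the newest picture that a camera, given by its name, has taken for a name from the list of things; names that differ only in an ending like _2 or _b are one class to them, and where a whole thing is asked for, a point or a joint stands for the part that bears it (a point fixed in the world has none). Each returns a list of dicts, best first, with "conf" (0 to 1); they miss things now and then, are a little off and sometimes report something else, mostly with a low value. They report only what shows in the picture. A call takes as long as a camera call. They do not tell look-alikes from the thing itself.
- ctrl.search_frame(label, camera): "extent" ([centre column, centre row, width, height] in pixels, round what is visible of it).
- ctrl.silhouettes(label, camera): "region" (400x640 bool, what is visible of it) and "extent" ([centre column, centre row, width, height] in pixels, round what is visible of it).
- ctrl.mark_of(label, camera): "point" ([column, row] in pixels: a listed point, or the origin of a listed thing).
The state is a dict: "clock": time; "qpos": joint angles; "qd": joint speeds; "tau": joint torques, N m; "eef_pos": TCP position; "tool_rot": TCP orientation; "force": force on the tool from outside, world axes, zero at the start; "torque": the same for the moment, N m; "width": finger opening in mm.
Only numpy, scipy, OpenCV 4.12 (cv2) and the standard library are available. Lean on these libraries where they do the work, as an engineer would, in place of code of your own. Each camera call takes 0.05 s, during which the arm holds its last target.

## Task

Without gripping or lifting it, push the heavy cast block round with the fingers, a little at one corner and then at another, until one of its long sides faces the fence squarely; turn it on the spot and clear of the fence, so that its middle ends the turn no more than about 4 cm from where it started. Then push it along and up against the fence, so that the long side is flush with it and the whole block lies between the two yellow marks. Leave everything else on the table where it is, and end with the robot clear of the block.

Things in the scene. Friction and masses are not known exactly. Their poses are not given: they have to be found in the camera images.
- block: grey cast block, 140 mm long, 95 wide, 50 high, 0.8 to 1.2 kg (pushing it takes up to about 15 N), loose on the table; blue stripe on each long side. Origin: centre of its underside; y along its length, x square to its long sides, z up. Either long side will do. Starts 45 to 90 degrees off square, its middle 140 to 170 mm from the fence. Pushed near one end, it pivots about a point some 33 mm past its middle.
- fence: dark wooden batten fixed beyond the block, 420 mm long, 24 thick, 50 high; low foot and grey knobs behind it. Origin: table height, middle of its working face (towards the robot). x points square into the fence, away from the block; y along it. Yellow marks 6 mm wide on face and top at y = -90 and +90 mm: the block, centred, has 20 mm to spare at each end.
- glue: white glue bottle, 60 mm across, 140 mm high, standing to the right of the block (robot's view); leave it. Origin: centre of its underside
- tape: yellow roll of tape lying flat, 90 mm across, 25 mm high, to the left of the block; leave it. Origin: centre of its underside
- mug: blue cup, 76 mm across, 90 mm high, left of the fence; leave it. Origin: centre of its underside
- offcut: wooden offcut, 40 x 100 mm, 30 mm high, right of the fence; leave it. Origin: centre of its underside
- tub: clear plastic tub, 130 x 180 mm, 70 mm high, far left; leave it. Origin: centre of its underside
- mallet: hammer lying far right; leave it. Its handle points along its -x axis
There are look-alikes about, which are no part of the job. Leave any orange look-alike of the block alone.

How it is judged (in metres and radians):
On the way:
1. a long side of the block faces the fence squarely (within 8 degrees), its middle within 50 mm of where it started and the block still clear of the fence (angle between the x axis of block and the x axis of fence, either way round below 0.14 rad and distance of block from where it was at the start of the episode below 0.05 m and x of block in the frame of fence below -0.058 m), for 0.2 s.
At the end, for the whole second after the job is handed in: A long side of the block lies flush against the fence (gap at its middle under 5 mm, square within 3 degrees), the whole block between the yellow marks (middle within 20 mm of the fence's middle), flat on the table and at rest (angle between the x axis of block and the x axis of fence, either way round below 0.05 rad and x of block in the frame of fence between -0.0525 and -0.044 m and y of block in the frame of fence between -0.02 and 0.02 m and height (world z) of block below 0.004 m and angle between block's own z axis and vertical below 0.04 rad and linear speed of block below 0.01 m/s); the robot touches nothing.
It fails at once if the block is lifted or tipped (height (world z) of block above 0.012 m or angle between block's own z axis and vertical above 0.15 rad).
It fails at once if the block touches the fence before it is nearly square to it (angle between the x axis of block and the x axis of fence, either way round above 0.25 rad and contact force between block and fence above 1 N).
It fails at once if something else on the table is moved (distance of any of glue, tape, mug, offcut, tub, mallet from where it was at the start of the episode above 0.015 m).
It also fails if it takes over 61 s, if anything falls off the work surface, if the arm or the gripper's body presses on something with over 40 N, if the wrist force passes 120 N, or if a joint passes its speed limit or range.

## Working session

There is one attempt and no reset: what is moved stays moved. The work goes in short steps, Python scripts to look and compute and a tool call to move; the robot and the scene stay as the last step left them, time stands still between calls to the robot, and variables do not carry over. Pictures are saved under pics/ and viewed, and the job is handed in when it is done.

Besides the shell and the picture viewer there is one more tool, called after "Emit:" by a JSON object that holds its "name" and its "arguments". servo_tool: Moves the arm, as the interface text tells. Its arguments: {"type":"object","properties":{"rows":{"type":"array"}},"required":["rows"]}

```bash
mkdir -p pics; ls; python3 - <<'E'
from cell import ctrl
import cv2
s=ctrl.read_state()
print({k:s[k] for k in ('clock','qpos','eef_pos','tool_rot','force','width')})
for n in ('top','scene'):
    im=ctrl.get_image(n); cv2.imwrite(f'pics/{n}0.png',im[:,:,::-1])
    i=ctrl.camera_info(n); print(n,i)
    for l in ('block','fence'):
        for d in ctrl.search_frame(l,n)[:4]: print(n,l,d)
E
```

```text
pics
{'clock': 0.0, 'qpos': array([ 1.1802281 ,  0.62934328,  0.03839959,  1.51841883, -0.02698533,
        0.99628545, -0.01999893]), 'eef_pos': array([ 207.24641345, -615.39023237,  230.37390764]), 'tool_rot': array([-3.13442745,  1.56885817,  1.90277193]), 'force': array([ 0.44746001,  0.26390997, -0.63370955]), 'width': 85.37082318353198}
top {'fovy': 49.92333002143695, 'cx': 319.3753063487515, 'cy': 197.71246338163647, 'k1': 0.03920209424186743, 'R': array([[-0.01406015, -0.99988202, -0.00618605],
       [-0.9822396 ,  0.0149692 , -0.18703286],
       [ 0.1871034 ,  0.00344647, -0.98233418]]), 't': array([-1.26665119e+00,  5.23745913e+02,  1.59138425e+03])}
top block {'extent': [349.0, 247.2, 30.0, 37.0], 'conf': 0.88}
top block {'extent': [332.8, 193.8, 40.9, 46.4], 'conf': 0.74}
top block {'extent': [242.1, 197.4, 24.5, 25.7], 'conf': 0.58}
top block {'extent': [258.9, 259.1, 43.4, 47.1], 'conf': 0.57}
top fence {'extent': [320.8, 146.1, 104.4, 18.2], 'conf': 0.56}
top fence {'extent': [155.8, 217.2, 52.6, 36.5], 'conf': 0.4}
top fence {'extent': [245.2, 198.4, 21.9, 27.6], 'conf': 0.22}
scene {'fovy': 55.997859185833036, 'cx': 321.94399195600596, 'cy': 197.029184895039, 'k1': -0.04604602574401241, 'R': array([[ 0.20866314,  0.97776325,  0.02094565],
       [ 0.70073037, -0.1345331 , -0.70062672],
       [-0.68222917,  0.16087222, -0.7132205 ]]), 't': array([-120.51507244, -329.37077223, 1701.4623027 ])}
scene block {'extent': [362.5, 158.5, 40.2, 29.4], 'conf': 0.98}
scene block {'extent': [279.9, 174.1, 34.0, 38.7], 'conf': 0.93}
scene block {'extent': [306.6, 209.2, 40.9, 43.9], 'conf': 0.6}
scene fence {'extent': [328.8, 252.1, 139.2, 42.2], 'conf': 0.83}
scene fence {'extent': [399.0, 195.9, 25.8, 21.1], 'conf': 0.42}
```

```bash
python3 - <<'E'
import cv2
a=cv2.imread('pics/top0.png')[110:310,200:440]
cv2.imwrite('pics/top0c.png',cv2.resize(a,None,fx=3.3,fy=3,interpolation=cv2.INTER_CUBIC)[:600,:800])
b=cv2.imread('pics/scene0.png')
cv2.imwrite('pics/scene0c.png',cv2.resize(b[120:300,220:460],None,fx=3.3,fy=3.3,interpolation=cv2.INTER_CUBIC))
E
```

```text
(no output)
```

View pics/top0.png

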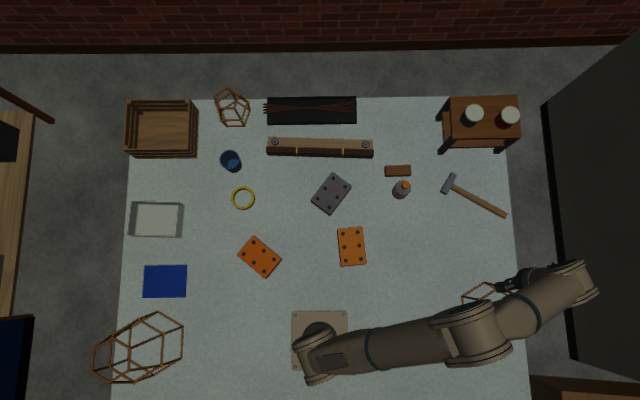

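View pics/top0c.png

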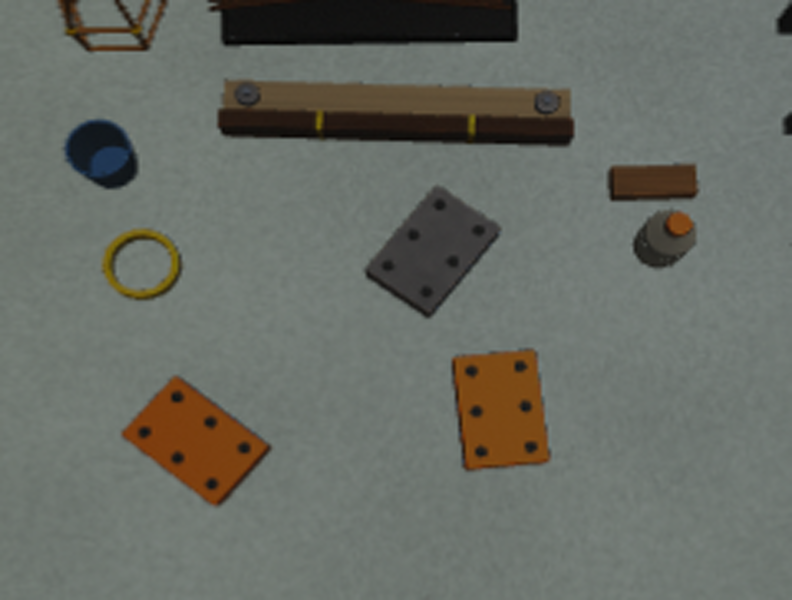

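View pics/scene0c.png

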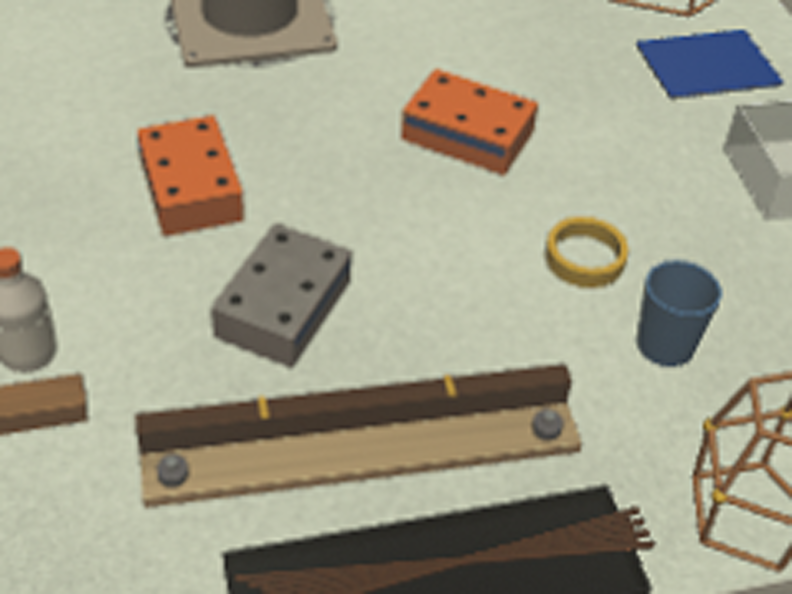

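The grey block is at (331,193) in the top picture. The orange ones at (259,257) and (351,246) are look-alikes, since the task says grey. The fence is at (320,148), glue at (402,189) and tape at (243,198). Next I fit the poses.

```bash
cat > h.py <<'E'
import numpy as np, cv2
from scipy.optimize import minimize
from cell import ctrl
def proj(i,P):
    P=np.atleast_2d(P); c=P@np.array(i['R']).T+np.array(i['t']); f=200/np.tan(np.radians(i['fovy'])/2)
    s=c[:,:2]/c[:,2:]; s=s*(1+i['k1']*(s**2).sum(1,keepdims=True))
    return s*f+[i['cx'],i['cy']]
def unproj(i,uv,z):
    f=200/np.tan(np.radians(i['fovy'])/2); d=(np.array(uv,float)-[i['cx'],i['cy']])/f; s=d.copy()
    for _ in range(20): s=d/(1+i['k1']*(s@s))
    R=np.array(i['R']); C=-R.T@np.array(i['t']); r=R.T@np.array([*s,1]); return C+r*(z-C[2])/r[2]
def box(p,L,W,H,x0=None):
    x,y,a=p; c,s=np.cos(a),np.sin(a)
    xs=(-W/2,W/2) if x0 is None else (x0,x0+W)
    return np.array([[x+c*u-s*v,y+s*u+c*v,z] for u in xs for v in (-L/2,L/2) for z in (0,H)])
def rend(i,P,S=8,off=(0,0),size=(0,0)):
    q=(proj(i,P)-off+0.5)*S
    m=np.zeros((size[1]*S,size[0]*S),np.uint8)
    h=cv2.convexHull(np.round(q*16).astype(np.int32).reshape(-1,1,2)); cv2.fillConvexPoly(m,h,255,shift=4)
    return cv2.resize(m,size,interpolation=cv2.INTER_AREA)/255.
def fit(obs,p0,dims,x0=None):
    # obs: list of (info, mask float full image)
    def cost(p):
        e=0
        for i,m in obs:
            ys,xs=np.nonzero(m>.5); o=(xs.min()-12,ys.min()-12); sz=(int(np.ptp(xs))+25,int(np.ptp(ys))+25)
            r=rend(i,box(p,*dims,x0=x0),off=o,size=sz)
            e+=np.abs(r-m[o[1]:o[1]+sz[1],o[0]:o[0]+sz[0]]).sum()
        return e
    best=None
    for k in range(3):
        st=p0 if best is None else best.x
        sim=np.array([st,st+[15,0,0],st+[0,15,0],st+[0,0,.15]]) if k==0 else np.array([st,st+[4,0,0],st+[0,-4,0],st+[0,0,-.05]])
        b=minimize(cost,st,method='Nelder-Mead',options=dict(initial_simplex=sim,xatol=.02,fatol=.05,maxiter=400))
        if best is None or b.fun<best.fun: best=b
    return best.x,best.fun
E
cat > fen.py <<'E'
from h import *
out=[]
for n in ('top','scene'):
    i=ctrl.camera_info(n)
    im=cv2.imread(f'pics/{n}0.png'); hsv=cv2.cvtColor(im,cv2.COLOR_BGR2HSV)
    if n=='top': r=(260,132,382,162)
    else: r=(255,225,400,270)
    g=im.max(2).astype(int)
    print(n,im[[150,] if n=='top' else [247],300],im[150,320:330:3].tolist())
    # yellow
    sub=hsv[r[1]:r[3],r[0]:r[2]]; y=(sub[...,0]>18)&(sub[...,0]<35)&(sub[...,1]>140)&(sub[...,2]>90)
    k,_,st,ce=cv2.connectedComponentsWithStats(y.astype(np.uint8))
    for j in range(1,k): print('yel',st[j],ce[j]+r[:2])
    m=np.zeros(g.shape,np.uint8); m[r[1]:r[3],r[0]:r[2]]=((g<85)[r[1]:r[3],r[0]:r[2]])|y
    k,lab,st,_=cv2.connectedComponentsWithStats(m); j=1+st[1:,4].argmax(); m=(lab==j); print(st[j])
    o=im.copy(); o[m]=(0,0,255); out.append(cv2.resize(o[r[1]-20:r[3]+20,r[0]-10:r[2]+10],None,fx=5,fy=5,interpolation=0))
    for l in ('block','glue','tape'):
        for d in (ctrl.mark_of(l,n)[:3]): print(l,d['conf'],np.round(d['point'],1),unproj(i,d['point'],0)[:2].round(1))
w=max(a.shape[1] for a in out); cv2.imwrite('pics/fen.png',np.vstack([np.pad(a,((0,0),(0,w-a.shape[1]),(0,0))) for a in out])[:900])
E
python3 fen.py
```

```text
top [[18 24 36]] [[18, 25, 36], [18, 25, 35], [18, 25, 37], [16, 23, 36]]
yel [36 15  2  6 10] [296.4 149.1]
yel [82 16  2  6 12] [342.5 150.5]
[ 266  137  108   22 1195]
block 0.85 [256.7 259.7] [295.2 234.5]
block 0.71 [329.8 190.3] [562.2 -50.3]
block 0.67 [348.6 246.5] [ 340.3 -118.5]
glue 0.58 [398.6 192.2] [ 550.4 -320.9]
tape 0.47 [240.8 194.8] [549.5 300.7]
scene [[46 60 73]] [[174, 196, 191], [174, 196, 192], [175, 199, 195], [175, 198, 194]]
yel [100   9   3   6  13] [356.         236.69230769]
yel [43 16  4  6 15] [299.4        243.46666667]
[ 262  231  131   26 1015]
block 0.84 [278.5 176.8] [ 335.4 -120.1]
block 0.76 [364.5 164.5] [326.8 229. ]
block 0.62 [301.8 213. ] [538.  -64.1]
glue 0.79 [229.2 226.3] [ 551.2 -316.7]
tape 0.69 [397.7 196.3] [523.6 298.8]
tape 0.61 [464.3 170.8] [437.7 615.2]
```

```bash
python3 - <<'E'
import cv2
a=cv2.imread('pics/fen.png');print(a.shape);cv2.imwrite('pics/fen1.png',cv2.resize(a,(800,int(a.shape[0]*800/a.shape[1]))))
E
```

```text
(775, 825, 3)
```

View pics/fen1.png

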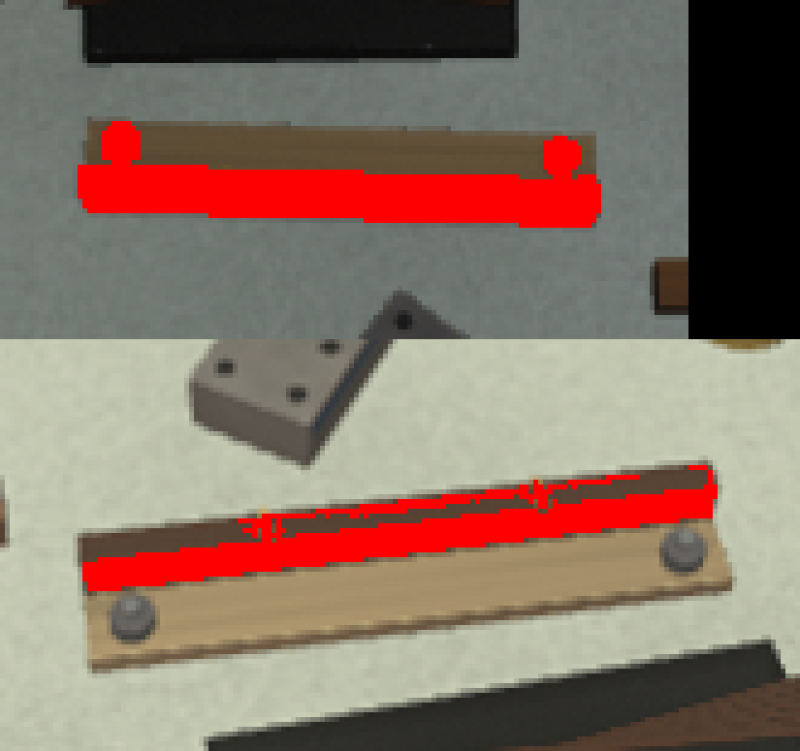

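```bash
cat > p0.py <<'E'
from h import *
I={n:ctrl.camera_info(n) for n in ('top','scene')}
im=cv2.imread('pics/top0.png'); g=im.max(2).astype(int); hsv=cv2.cvtColor(im,cv2.COLOR_BGR2HSV)
m=np.zeros(g.shape,np.uint8); r=(260,132,382,162)
m[r[1]:r[3],r[0]:r[2]]=(((g<72)&(hsv[...,1]>60))|((hsv[...,0]>18)&(hsv[...,0]<35)&(hsv[...,1]>140)))[r[1]:r[3],r[0]:r[2]]
m=cv2.morphologyEx(cv2.morphologyEx(m,cv2.MORPH_CLOSE,np.ones((3,3))),cv2.MORPH_OPEN,np.ones((5,21)))
F,e=fit([(I['top'],m.astype(float))],np.array([720,0,0.]),(420,24,50),x0=0); print('fence',F,e)
obs=[]
for n in ('top','scene'):
    for d in ctrl.silhouettes('block',n):
        x,y=d['extent'][:2]; t={'top':(331,193),'scene':(306,209)}[n]
        if np.hypot(x-t[0],y-t[1])<12: obs.append((I[n],d['region'].astype(float))); print(n,d['conf'],d['extent']); break
res=[]
for o in [obs]+[[q] for q in obs]:
    B=min((fit(o,np.array([550,-55,a]),(140,95,50)) for a in (-.9,-.4,.4,.9)),key=lambda t:t[1]); print('block',B); res.append(B[0])
for n in I:
    im=cv2.imread(f'pics/{n}0.png'); o=cv2.resize(im,None,fx=4,fy=4,interpolation=cv2.INTER_CUBIC)
    for P,c in ((box(F,420,24,50,x0=0),(0,255,0)),(box(res[0],140,95,50),(0,0,255)),):
        q=((proj(I[n],P)+.5)*4).round().astype(int)
        for a in range(8):
            for b in (1,2,4):
                if not a&b: cv2.line(o,q[a],q[a|b],c,1)
    for s in (-90,90):
        for z in (0,50):
            w=F[:2]+s*np.array([-np.sin(F[2]),np.cos(F[2])]); q=((proj(I[n],[*w,z])[0]+.5)*4).round().astype(int); cv2.circle(o,q,3,(255,0,255),-1)
    x,y=(250,125) if n=='top' else (230,150)
    cv2.imwrite(f'pics/{n}fit0.png',o[y*4:y*4+480,x*4:x*4+680])
E
python3 p0.py
```

```text
fence [ 7.02355933e+02 -1.12868136e+01 -3.70185714e-02] 144.28627450980392
top 0.72 [332.4, 193.9, 39.5, 43.7]
scene 0.89 [304.1, 209.9, 43.7, 41.1]
block (array([544.09249649, -54.24741128,   0.92642217]), np.float64(139.78823529411767))
block (array([545.03082532, -53.38273733,   0.91489555]), np.float64(71.19607843137254))
block (array([543.35120858, -54.29138694,   0.93271357]), np.float64(62.615686274509805))
```

View pics/topfit0.png

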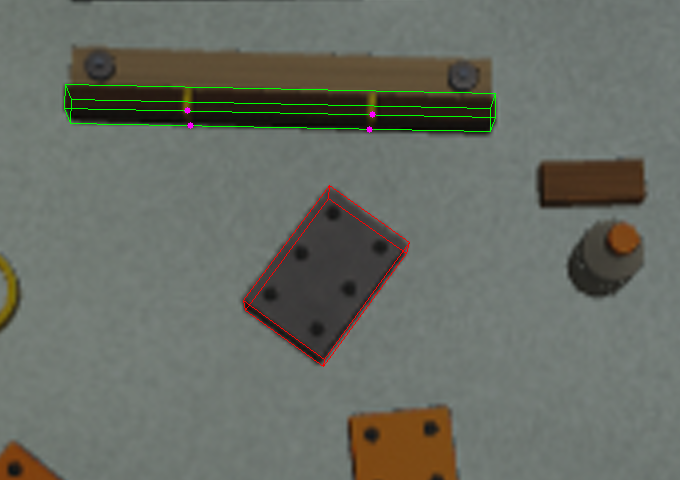

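View pics/scenefit0.png

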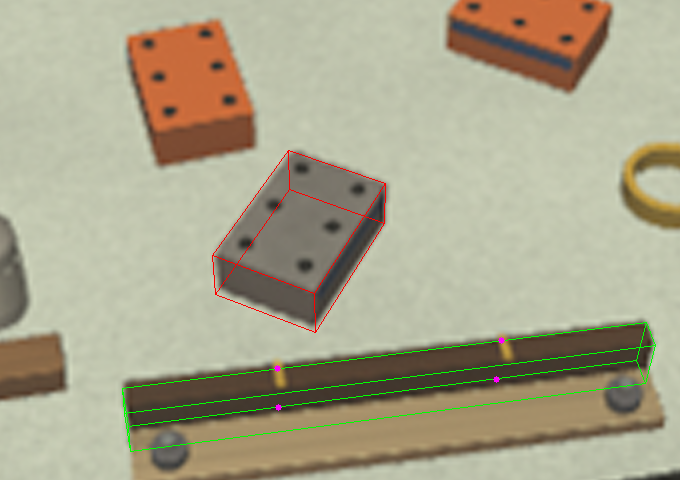

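```bash
cat >> h.py <<'E'
from scipy.spatial.transform import Rotation as Rn
F=np.array([702.4,-11.3,-.037])
def pose():
    s=ctrl.read_state(); return s['eef_pos'],Rn.from_euler('xyz',s['tool_rot']).as_matrix(),s
def go(x,y,z,zang=None,tz=None):
    """total shift in tool units now; zang = wanted world heading of tool z"""
    p,R,s=pose(); d=R.T@(np.array([x,y,z])-p)/750; out=dict(d=d.round(4))
    if zang is not None:
        zv=np.array([np.cos(zang),np.sin(zang),0]); xv=np.array([0,0,-1.]); Rt=np.c_[xv,np.cross(zv,xv),zv]
        out['w6']=(Rn.from_matrix(R.T@Rt).as_rotvec()*180/np.pi/6).round(3)
    return out
E
python3 - <<'E'
from h import *
p,R,s=pose(); print(s['clock'],p.round(1)); print(R.round(3))
for a in (np.pi/2-.037,-np.pi/2-.037): print(go(448,-85,230,a))
E
```

```text
0.7 [ 207.4 -616.   231.3]
[[ 0.     0.948  0.319]
 [-0.     0.319 -0.948]
 [-1.     0.     0.   ]]
{'d': array([ 0.0018,  0.5299, -0.5687]), 'w6': array([-26.546,   0.   ,   0.   ])}
{'d': array([ 0.0018,  0.5299, -0.5687]), 'w6': array([ 3.454,  0.   , -0.   ])}
```

Emit:
{"name": "servo_tool", "arguments": {"rows": [{"dy":0.05,"dz":-0.057,"wx":0.69,"fingers":1},{"dy":0.05,"dz":-0.057,"wx":0.69,"fingers":1},{"dy":0.05,"dz":-0.057,"wx":0.69,"fingers":1},{"dy":0.05,"dz":-0.057,"wx":0.69,"fingers":1},{"dy":0.05,"dz":-0.057,"wx":0.69,"fingers":1}]}}

```text
schema error: expected keys dx, dy, dz, wx, wy, wz, fingers
```

```bash
python3 -c "
from h import *
p,R,s=pose();print(p,s['clock'],go(448,-85,120,-np.pi/2-.037))"
```

```text
[ 207.4367426  -616.01932624  231.32473095] 0.7 {'d': array([ 0.1484,  0.5299, -0.5687]), 'w6': array([ 3.454,  0.   , -0.   ])}
```

Emit:
{"name": "servo_tool", "arguments": {"rows": [{"dx":0,"dy":0.05,"dz":-0.057,"wx":0.69,"wy":0,"wz":0,"fingers":1},{"dx":0,"dy":0.05,"dz":-0.057,"wx":0.69,"wy":0,"wz":0,"fingers":1},{"dx":0,"dy":0.05,"dz":-0.057,"wx":0.69,"wy":0,"wz":0,"fingers":1},{"dx":0,"dy":0.05,"dz":-0.057,"wx":0.69,"wy":0,"wz":0,"fingers":1},{"dx":0,"dy":0.05,"dz":-0.057,"wx":0.69,"wy":0,"wz":0,"fingers":1}]}}

```text
clock: 1.32
eef_pos: [353.6, -371.9, 231.7]
tool_rot: [1.016, 1.57, -0.594]
force: [0.4, -0.5, 0.4]
width: -0.4
```

```bash
python3 -c "
from h import *
p,R,s=pose();print(p,s['clock'],go(448,-85,120,-np.pi/2-.037))"
```

```text
[ 353.61557252 -371.94447068  231.65806965] 1.325 {'d': array([ 0.1488,  0.1106, -0.3873]), 'w6': array([-0.023,  0.004, -0.006])}
```

Emit:
{"name": "servo_tool", "arguments": {"rows": [{"dx":0,"dy":0.022,"dz":-0.077,"wx":0,"wy":0,"wz":0,"fingers":1},{"dx":0,"dy":0.022,"dz":-0.077,"wx":0,"wy":0,"wz":0,"fingers":1},{"dx":0.03,"dy":0.022,"dz":-0.075,"wx":0,"wy":0,"wz":0,"fingers":1},{"dx":0.035,"dy":0.022,"dz":-0.07,"wx":0,"wy":0,"wz":0,"fingers":1},{"dx":0.035,"dy":0.022,"dz":-0.07,"wx":0,"wy":0,"wz":0,"fingers":1}]}}

```text
clock: 1.95
eef_pos: [446.4, -98.5, 156.2]
tool_rot: [1.455, 1.569, -0.152]
force: [2.0, -0.9, -0.4]
width: 0.1
```

```bash
cat > look.py <<'E'
import sys
from h import *
k=sys.argv[1]; p,R,s=pose(); i=ctrl.camera_info('wrist'); im=ctrl.get_image('wrist'); cv2.imwrite(f'pics/w{k}.png',im[:,:,::-1])
print(p.round(1),s['clock'],s['force'].round(1)); print(go(448,-85,14,-np.pi/2-.037))
ti=ctrl.get_image('top'); cv2.imwrite(f'pics/t{k}.png',ti[:,:,::-1])
E
python3 look.py 1
```

```text
[446.4 -98.5 156.2] 1.95 [ 2.  -0.9 -0.4]
{'d': array([ 0.1859,  0.0013, -0.0049]), 'w6': array([ 0.109, -0.054,  0.017])}
```

View pics/w1.png

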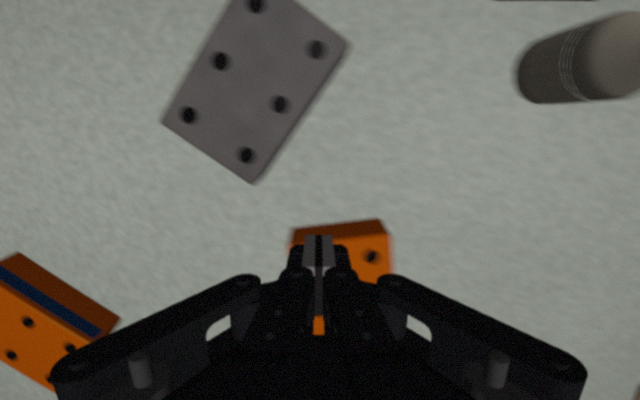

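View pics/t1.png

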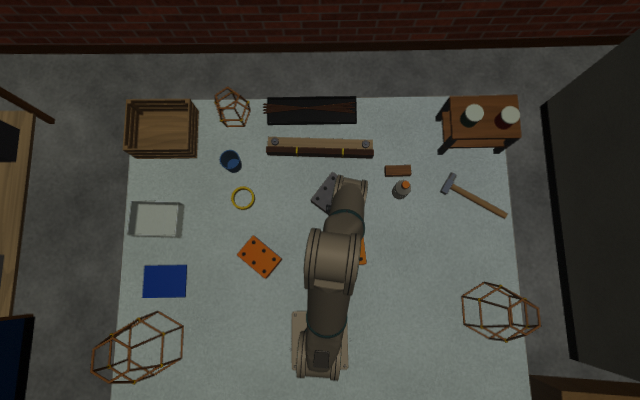

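```bash
cat > bl.py <<'E'
import sys
from h import *
def fit2(obs,p0):
    def cost(p):
        e=0
        for i,m in obs:
            h,w=m.shape; ys,xs=np.nonzero(m>.5); x0,y0=max(xs.min()-25,0),max(ys.min()-25,0); x1,y1=min(xs.max()+26,w),min(ys.max()+26,h)
            r=rend(i,box(p,140,95,50),S=2,off=(x0,y0),size=(int(x1-x0),int(y1-y0)))
            e+=np.abs(r-m[y0:y1,x0:x1]).sum()
        return e
    b=None; st=np.array(p0,float)
    for k in range(3):
        q=4 if k==0 else (-2)**k
        sim=np.array([st,st+[10/q*4,0,0],st+[0,10/q*4,0],st+[0,0,.1/q*4]])
        c=minimize(cost,st,method='Nelder-Mead',options=dict(initial_simplex=sim,xatol=.02,fatol=.5,maxiter=300))
        if b is None or c.fun<b.fun: b=c
        st=b.x
    return b.x,b.fun
def rel(B):
    c,s=np.cos(F[2]),np.sin(F[2]); d=B[:2]-F[:2]; return np.array([c*d[0]+s*d[1],-s*d[0]+c*d[1],B[2]-F[2]])
def look(k,p0,cams=('wrist',)):
    obs=[]; p,R,s=pose()
    for n in cams:
        i=ctrl.camera_info(n); im=ctrl.get_image(n); cv2.imwrite(f'pics/{n[0]}{k}.png',im[:,:,::-1])
        q=proj(i,[p0[0],p0[1],25])[0]; best=None
        for d in ctrl.silhouettes('block',n):
            m=d['region']; 
            if not m.any(): continue
            ys,xs=np.nonzero(m); rgb=im[ys,xs].astype(int); sat=np.median(rgb.max(1)-rgb.min(1))
            dist=np.hypot(xs.mean()-q[0],ys.mean()-q[1])
            if sat<40 and (best is None or dist<best[0]): best=(dist,d,i)
        if best: obs.append((i,best[1]['region'].astype(float))); print(n,'conf',best[1]['conf'],'d',best[0].round(1),'area',best[1]['region'].sum())
    B,e=fit2(obs,p0)
    for n in cams:
        i=ctrl.camera_info(n); o=cv2.imread(f'pics/{n[0]}{k}.png')
        for P,c in ((box(F,420,24,50,x0=0),(0,255,0)),(box(B,140,95,50),(0,0,255))):
            if (P@i['R'].T+i['t'])[:,2].min()<50: continue
            q=proj(i,P).round().astype(int)
            for a in range(8):
                for b in (1,2,4):
                    if not a&b: cv2.line(o,q[a].tolist(),q[a|b].tolist(),c,1)
        cv2.imwrite(f'pics/{n[0]}{k}f.png',o)
    print('t',s['clock'],'tcp',p.round(1),'f',s['force'].round(1),'err',round(e)); print('block',B.round(3),'in fence',rel(B).round(3),'moved',np.hypot(*(B[:2]-B0)).round(1),(B[:2]-B0).round(1))
    return B
B0=np.array([544.1,-54.2])
if __name__=='__main__': look(sys.argv[1],[float(v) for v in sys.argv[2:5]],sys.argv[5].split(',') if len(sys.argv)>5 else ('wrist',))
E
python3 bl.py 2 544 -54 .926; python3 -c "
from h import *
print(go(448,-85,14,-np.pi/2-.037))"
```

```text
wrist conf 0.59 d 6.0 area 21405
t 2.05 tcp [446.  -93.  154.5] f [-0.8 -0.7 -1.1] err 200
block [540.747 -50.954   0.912] in fence [-160.075  -45.606    0.949] moved 4.7 [-3.4  3.2]
{'d': array([ 0.1895,  0.003 , -0.0189]), 'w6': array([ 0.034, -0.001,  0.008])}
```

View pics/w2f.png

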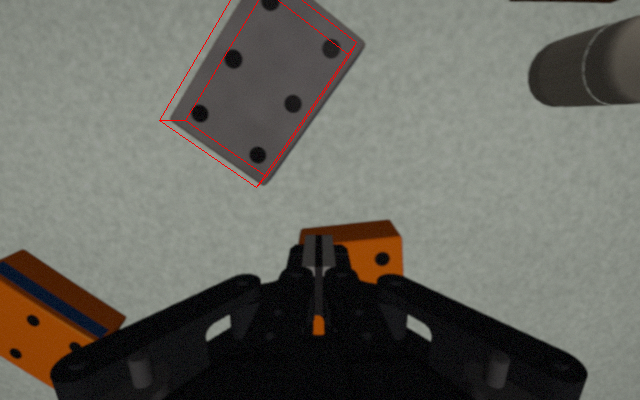

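```bash
python3 bl.py 3 544 -54 .926; python3 -c "
from h import *
print(go(448,-85,14,-np.pi/2-.037))"
```

```text
wrist conf 0.88 d 6.2 area 21257
t 2.15 tcp [445.4 -99.1 156.1] f [ 0.5 -0.9  1. ] err 239
block [540.661 -50.875   0.912] in fence [-160.164  -45.531    0.949] moved 4.8 [-3.4  3.3]
{'d': array([ 0.1905,  0.0026, -0.0222]), 'w6': array([-0.012,  0.008, -0.007])}
```

View pics/w3f.png

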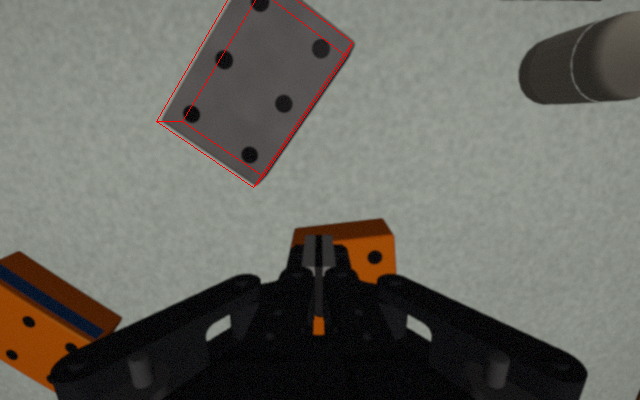

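Emit:
{"name": "servo_tool", "arguments": {"rows": [{"dx":0.04,"dy":0.0,"dz":-0.02,"wx":0,"wy":0,"wz":0,"fingers":1},{"dx":0.05,"dy":0.0,"dz":0,"wx":0,"wy":0,"wz":0,"fingers":1},{"dx":0.05,"dy":0.0,"dz":0,"wx":0,"wy":0,"wz":0,"fingers":1},{"dx":0.03,"dy":0.0,"dz":0,"wx":0,"wy":0,"wz":0,"fingers":1},{"dx":0.018,"dy":0.0,"dz":0,"wx":0,"wy":0,"wz":0,"fingers":1}]}}

```text
clock: 2.88
eef_pos: [446.4, -86.8, 19.3]
tool_rot: [-2.276, 1.568, 2.396]
force: [-0.6, 0.9, -0.5]
width: -0.2
```

```bash
python3 bl.py 4 542 -52 .92
```

```text
wrist conf 0.7 d 60.5 area 59930
t 2.875 tcp [446.4 -86.8  19.3] f [-0.6  0.9 -0.5] err 680
block [541.267 -51.13    0.909] in fence [-159.55   -45.763    0.946] moved 4.2 [-2.8  3.1]
```

View pics/w4f.png

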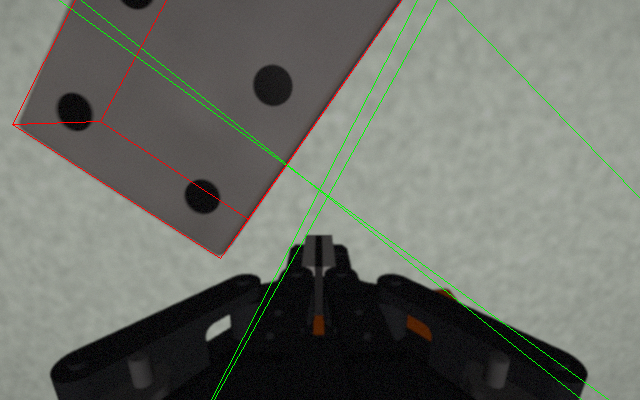

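Emit:
{"name": "servo_tool", "arguments": {"rows": [{"dx":0,"dy":0.0045,"dz":-0.009,"wx":0,"wy":0,"wz":0,"fingers":1},{"dx":0,"dy":0.0045,"dz":-0.009,"wx":0,"wy":0,"wz":0,"fingers":1},{"dx":0,"dy":0.004,"dz":-0.009,"wx":0,"wy":0,"wz":0,"fingers":1},{"dx":0,"dy":0.004,"dz":-0.009,"wx":0,"wy":0,"wz":0,"fingers":1},{"dx":0,"dy":0.004,"dz":-0.009,"wx":0,"wy":0,"wz":0,"fingers":1}]}}

```text
clock: 3.6
eef_pos: [460.8, -53.0, 20.0]
tool_rot: [-1.624, 1.565, 3.049]
force: [-7.1, -6.6, 8.1]
width: -0.3
```

```bash
sed -i 's/^B0=.*/B0=np.array([541.5,-51.5])/' bl.py; python3 bl.py 5 545 -50 .7
```

```text
wrist conf 0.77 d 36.5 area 70490
t 3.6 tcp [460.8 -53.   20. ] f [-7.1 -6.6  8.1] err 554
block [544.273 -47.644   0.804] in fence [-156.674  -42.169    0.841] moved 4.7 [2.8 3.9]
```

View pics/w5f.png

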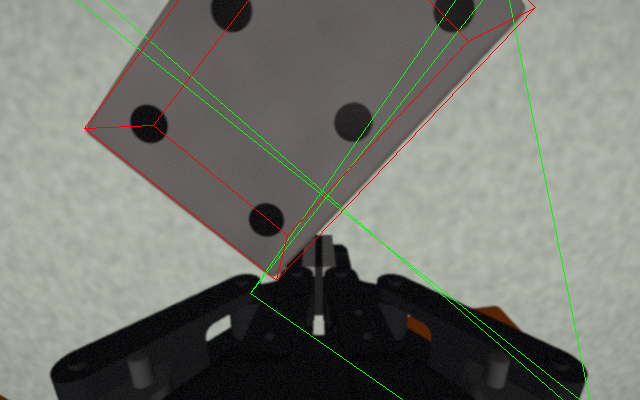

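Emit:
{"name": "servo_tool", "arguments": {"rows": [{"dx":0.001,"dy":0.0045,"dz":-0.009,"wx":0,"wy":0,"wz":0,"fingers":1},{"dx":0.001,"dy":0.005,"dz":-0.009,"wx":0,"wy":0,"wz":0,"fingers":1},{"dx":0,"dy":0.005,"dz":-0.009,"wx":0,"wy":0,"wz":0,"fingers":1},{"dx":0,"dy":0.0055,"dz":-0.009,"wx":0,"wy":0,"wz":0,"fingers":1},{"dx":0,"dy":0.006,"dz":-0.009,"wx":0,"wy":0,"wz":0,"fingers":1}]}}

```text
clock: 4.32
eef_pos: [480.2, -18.9, 18.2]
tool_rot: [-1.799, 1.562, 2.876]
force: [-6.2, -3.3, 3.9]
width: 0.2
```

```bash
python3 bl.py 6 553 -42 .45
```

```text
wrist conf 0.68 d 11.1 area 81472
t 4.325 tcp [480.2 -18.9  18.2] f [-6.2 -3.3  3.9] err 583
block [ 5.56307e+02 -3.98090e+01  4.50000e-01] in fence [-144.939  -33.894    0.487] moved 18.9 [14.8 11.7]
```

View pics/w6f.png

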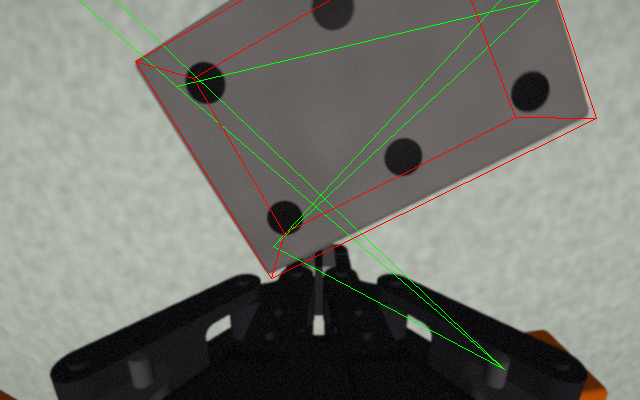

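Emit:
{"name": "servo_tool", "arguments": {"rows": [{"dx":-0.03,"dy":-0.015,"dz":0,"wx":0,"wy":0,"wz":0,"fingers":1},{"dx":-0.065,"dy":0,"dz":0,"wx":0,"wy":0,"wz":0,"fingers":1},{"dx":-0.02,"dy":0.06,"dz":0.008,"wx":0,"wy":0,"wz":0,"fingers":1},{"dx":0,"dy":0.075,"dz":0.008,"wx":0,"wy":0,"wz":0,"fingers":1},{"dx":0,"dy":0.075,"dz":0.008,"wx":0,"wy":0,"wz":0,"fingers":1}]}}

```text
clock: 5.05
eef_pos: [631.5, -40.8, 104.8]
tool_rot: [-2.551, 1.568, 2.126]
force: [0.8, -0.1, -0.2]
width: -0.3
```

```bash
python3 -c "
from h import *
print(go(651,-49,14,-np.pi/2-.037),pose()[0],pose()[2]['clock'])"
```

```text
{'d': array([0.121 , 0.0266, 0.0103]), 'w6': array([ 0.015, -0.026,  0.017])} [631.50815011 -40.82657183 104.82337294] 5.05
```

Emit:
{"name": "servo_tool", "arguments": {"rows": [{"dx":0,"dy":0.026,"dz":0.005,"wx":0,"wy":0,"wz":0,"fingers":1},{"dx":0.03,"dy":0,"dz":0,"wx":0,"wy":0,"wz":0,"fingers":1},{"dx":0.05,"dy":0,"dz":0,"wx":0,"wy":0,"wz":0,"fingers":1},{"dx":0.03,"dy":0,"dz":0,"wx":0,"wy":0,"wz":0,"fingers":1}]}}

```text
clock: 5.55
eef_pos: [647.8, -45.0, 19.6]
tool_rot: [-2.125, 1.565, 2.551]
force: [-0.4, -0.3, -0.9]
width: 0.1
```

```bash
cat > tp.py <<'E'
import sys
from h import *
k=sys.argv[1]; p,R,s=pose(); print(p.round(1),s['clock'],s['force'].round(1)); o=[]
for n in ('top','scene'):
    im=ctrl.get_image(n)[:,:,::-1]; x,y=(240,125) if n=='top' else (230,130)
    o.append(cv2.resize(im[y:y+120,x:x+200],None,fx=4,fy=4,interpolation=cv2.INTER_CUBIC)[:300 if n=='x' else 480])
cv2.imwrite(f'pics/ts{k}.png',cv2.resize(np.hstack(o),(800,240)) if 0 else cv2.resize(np.vstack(o),(500,600)))
E
python3 tp.py 7
```

```text
[647.8 -45.   19.6] 5.55 [-0.4 -0.3 -0.9]
```

View pics/ts7.png

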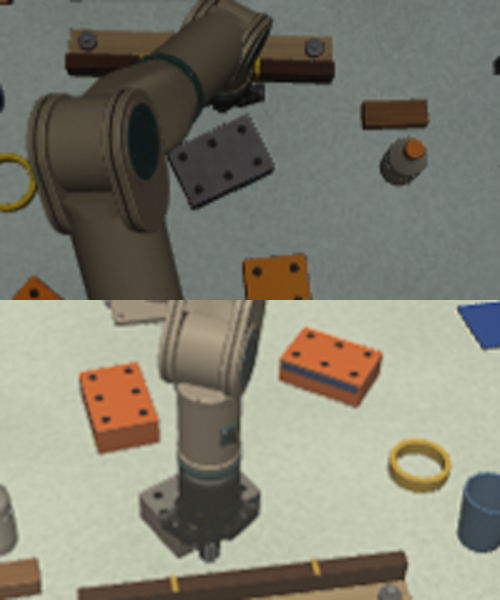

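Emit:
{"name": "servo_tool", "arguments": {"rows": [{"dx":0,"dy":-0.009,"dz":0.007,"wx":0,"wy":0,"wz":0,"fingers":1},{"dx":0,"dy":-0.009,"dz":0.007,"wx":0,"wy":0,"wz":0,"fingers":1},{"dx":0,"dy":-0.009,"dz":0.007,"wx":0,"wy":0,"wz":0,"fingers":1},{"dx":0,"dy":-0.009,"dz":0.007,"wx":0,"wy":0,"wz":0,"fingers":1},{"dx":0,"dy":-0.009,"dz":0.007,"wx":0,"wy":0,"wz":0,"fingers":1}]}}

```text
clock: 6.28
eef_pos: [616.5, -71.6, 22.8]
tool_rot: [2.115, 1.567, 0.507]
force: [4.7, 0.6, 1.7]
width: 0.0
```

```bash
python3 bl.py 8 550 -40 .25 top
```

```text
top conf 0.83 d 4.5 area 780
t 6.275 tcp [616.5 -71.6  22.8] f [4.7 0.6 1.7] err 221
block [ 5.49753e+02 -4.59670e+01  3.03000e-01] in fence [-151.26  -40.29    0.34] moved 9.9 [8.3 5.5]
```

```bash
python3 -c "
import cv2
a=cv2.imread('pics/t8f.png')[120:250,240:410];cv2.imwrite('pics/t8c.png',cv2.resize(a,None,fx=4,fy=4,interpolation=cv2.INTER_CUBIC))"
```

```text
(no output)
```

View pics/t8c.png

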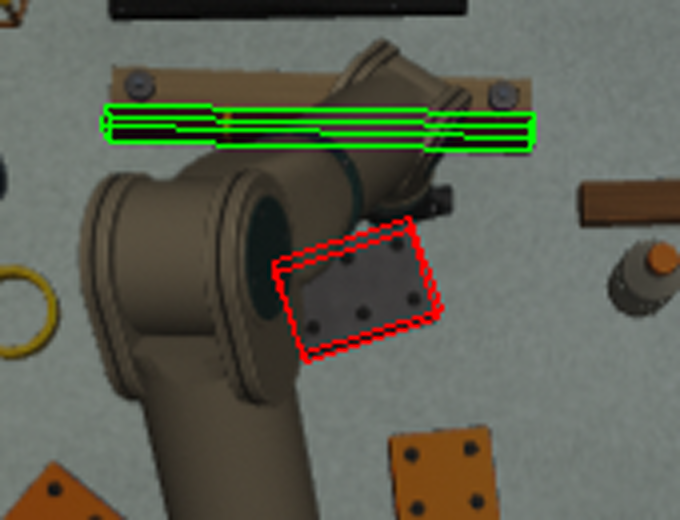

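Emit:
{"name": "servo_tool", "arguments": {"rows": [{"dx":0.002,"dy":-0.009,"dz":0.005,"wx":0,"wy":0,"wz":0,"fingers":1},{"dx":0.002,"dy":-0.009,"dz":0.005,"wx":0,"wy":0,"wz":0,"fingers":1},{"dx":0.002,"dy":-0.008,"dz":0.004,"wx":0,"wy":0,"wz":0,"fingers":1}]}}

```text
clock: 6.75
eef_pos: [602.5, -81.6, 20.5]
tool_rot: [1.587, 1.557, -0.019]
force: [12.5, 0.1, 9.9]
width: 0.3
```

```bash
python3 bl.py 9 545 -47 .1 top;python3 -c "
import cv2
a=cv2.imread('pics/t9f.png')[120:250,240:410];cv2.imwrite('pics/t9c.png',cv2.resize(a,None,fx=4,fy=4,interpolation=cv2.INTER_CUBIC))"
```

```text
top conf 0.6 d 5.4 area 614
t 6.75 tcp [602.5 -81.6  20.5] f [12.5  0.1  9.9] err 383
block [ 5.39982e+02 -4.49070e+01  1.29000e-01] in fence [-161.063  -39.592    0.166] moved 6.8 [-1.5  6.6]
```

View pics/t9c.png

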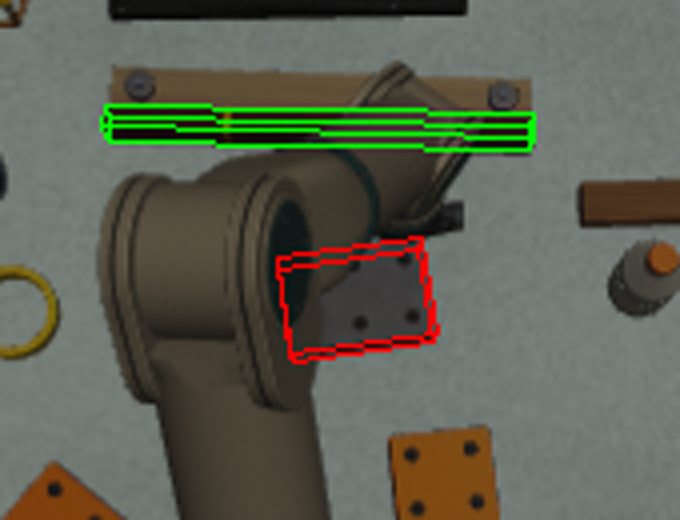

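Emit:
{"name": "servo_tool", "arguments": {"rows": [{"dx":0,"dy":-0.009,"dz":0.003,"wx":0,"wy":0,"wz":0,"fingers":1},{"dx":0,"dy":-0.006,"dz":0,"wx":0,"wy":0,"wz":0,"fingers":1},{"dx":0,"dy":0,"dz":0,"wx":0,"wy":0,"wz":0,"fingers":1}]}}

```text
clock: 7.22
eef_pos: [589.5, -85.8, 20.1]
tool_rot: [1.357, 1.559, -0.251]
force: [9.8, -2.5, 8.0]
width: 0.1
```

```bash
python3 bl.py 10 540 -47 .0 top;python3 -c "
import cv2
a=cv2.imread('pics/t10f.png')[120:250,240:410];cv2.imwrite('pics/t10c.png',cv2.resize(a,None,fx=4,fy=4,interpolation=cv2.INTER_CUBIC))"
```

```text
top conf 0.96 d 6.7 area 572
t 7.225 tcp [589.5 -85.8  20.1] f [ 9.8 -2.5  8. ] err 425
block [ 5.33914e+02 -5.01960e+01 -4.00000e-03] in fence [-1.66932e+02 -4.51020e+01  3.30000e-02] moved 7.7 [-7.6  1.3]
```

View pics/t10c.png

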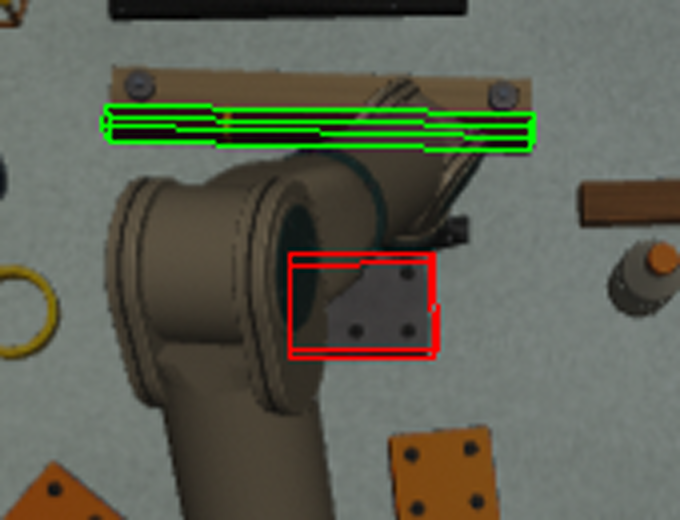

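Emit:
{"name": "servo_tool", "arguments": {"rows": [{"dx":0,"dy":0.02,"dz":0,"wx":0,"wy":0,"wz":0,"fingers":1},{"dx":-0.06,"dy":0.01,"dz":0,"wx":0,"wy":0,"wz":0,"fingers":1},{"dx":-0.08,"dy":0,"dz":0.02,"wx":0,"wy":0,"wz":0,"fingers":0.5},{"dx":-0.05,"dy":-0.03,"dz":0.05,"wx":0,"wy":0,"wz":0,"fingers":0.5},{"dx":0,"dy":-0.05,"dz":0.05,"wx":0,"wy":0,"wz":0,"fingers":0.5}]}}

```text
clock: 7.95
eef_pos: [543.4, -173.2, 162.2]
tool_rot: [1.869, 1.568, 0.264]
force: [-0.1, -0.2, -0.7]
width: 42.8
```

Emit:
{"name": "servo_tool", "arguments": {"rows": [{"dx":0,"dy":0,"dz":0,"wx":-1,"wy":0,"wz":0,"fingers":0.5},{"dx":0,"dy":0,"dz":0,"wx":-1,"wy":0,"wz":0,"fingers":0.5},{"dx":0,"dy":0,"dz":0,"wx":-1,"wy":0,"wz":0,"fingers":0.5},{"dx":0,"dy":0,"dz":0,"wx":-1,"wy":0,"wz":0,"fingers":0.5},{"dx":0,"dy":0,"dz":0,"wx":-1,"wy":0,"wz":0,"fingers":0.5}]}}

```text
clock: 8.57
eef_pos: [540.9, -171.3, 158.9]
tool_rot: [-2.636, 1.564, 2.567]
force: [-0.4, 0.3, 0.3]
width: 42.6
```

Emit:
{"name": "servo_tool", "arguments": {"rows": [{"dx":0,"dy":0,"dz":0,"wx":-1,"wy":0,"wz":0,"fingers":0.5},{"dx":0,"dy":0,"dz":0,"wx":-1,"wy":0,"wz":0,"fingers":0.5},{"dx":0,"dy":0,"dz":0,"wx":-1,"wy":0,"wz":0,"fingers":0.5},{"dx":0,"dy":0,"dz":0,"wx":-1,"wy":0,"wz":0,"fingers":0.5},{"dx":0,"dy":0,"dz":0,"wx":-1,"wy":0,"wz":0,"fingers":0.5}]}}

```text
clock: 9.2
eef_pos: [540.8, -171.4, 158.9]
tool_rot: [-3.111, 1.564, 2.616]
force: [0.1, -0.1, 0.1]
width: 42.5
```

Emit:
{"name": "servo_tool", "arguments": {"rows": [{"dx":0,"dy":0,"dz":0,"wx":-1,"wy":0,"wz":0,"fingers":0.5},{"dx":0,"dy":0,"dz":0,"wx":-1,"wy":0,"wz":0,"fingers":0.5},{"dx":0,"dy":0,"dz":0,"wx":-1,"wy":0,"wz":0,"fingers":0.5},{"dx":0,"dy":0,"dz":0,"wx":-1,"wy":0,"wz":0,"fingers":0.5},{"dx":0,"dy":0,"dz":0,"wx":-1,"wy":0,"wz":0,"fingers":0.5}]}}

```text
clock: 9.82
eef_pos: [540.8, -171.5, 158.9]
tool_rot: [2.691, 1.564, 2.658]
force: [-1.3, -0.7, 0.5]
width: 42.6
```

```bash
python3 bl.py 11 535 -50 -.004; python3 -c "
from h import *
print(go(534,-165,150,-.037),pose()[2]['width'],pose()[2]['qpos'].round(2))"
```

```text
wrist conf 0.57 d 11.9 area 15514
t 9.825 tcp [ 540.8 -171.5  158.9] f [-1.3 -0.7  0.5] err 174
block [ 5.28876e+02 -4.11430e+01  4.00000e-03] in fence [-1.72301e+02 -3.62410e+01  4.10000e-02] moved 16.3 [-12.6  10.4]
{'d': array([ 0.012 ,  0.0084, -0.0096]), 'w6': array([ 0.005, -0.05 , -0.029])} 42.49636636113067 [ 0.21  0.61  0.07  1.82 -0.07  0.72  0.29]
```

View pics/w11f.png

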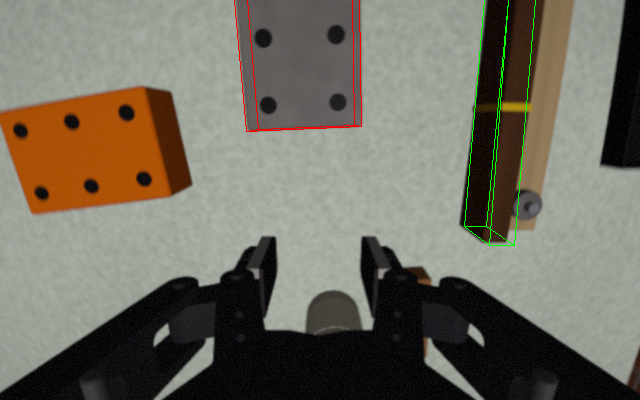

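Emit:
{"name": "servo_tool", "arguments": {"rows": [{"dx":0.03,"dy":0.01,"dz":-0.0205,"wx":0,"wy":-0.05,"wz":-0.03,"fingers":0.5},{"dx":0.055,"dy":0.008,"dz":0,"wx":0,"wy":0,"wz":0,"fingers":0.5},{"dx":0.055,"dy":0.005,"dz":0,"wx":0,"wy":0,"wz":0,"fingers":0.5},{"dx":0.035,"dy":0,"dz":0,"wx":0,"wy":0,"wz":0,"fingers":0.5},{"dx":0.015,"dy":0,"dz":0,"wx":0,"wy":0,"wz":0,"fingers":0.5}]}}

```text
clock: 10.55
eef_pos: [526.3, -153.5, 15.3]
tool_rot: [-2.93, 1.57, -2.968]
force: [0.4, -0.3, -0.0]
width: 42.7
```

```bash
cat >> bl.py <<'E'
E
python3 bl.py 12 529 -41 .004; python3 -c "
from h import *
c,s=np.cos(F[2]),np.sin(F[2]);p=pose()[0];d=p[:2]-F[:2];print('tcp fence',c*d[0]+s*d[1],-s*d[0]+c*d[1],p[2])"
```

```text
wrist conf 0.95 d 89.5 area 49888
t 10.55 tcp [ 526.3 -153.5   15.3] f [ 0.4 -0.3 -0. ] err 720
block [ 5.29028e+02 -4.09910e+01  3.00000e-03] in fence [-1.72155e+02 -3.60840e+01  4.00000e-02] moved 16.3 [-12.5  10.5]
tcp fence -170.04643602160033 -148.84524778406632 16.039839482746686
```

View pics/w12f.png

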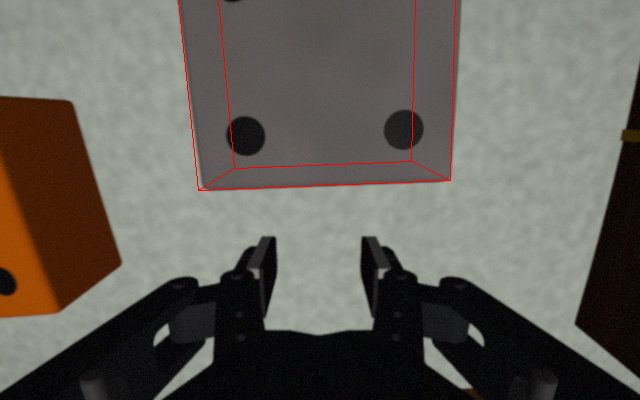

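Emit:
{"name": "servo_tool", "arguments": {"rows": [{"dx":0.002,"dy":0.016,"dz":0,"wx":0,"wy":0,"wz":0,"fingers":0.5},{"dx":0,"dy":0.016,"dz":0,"wx":0,"wy":0,"wz":0,"fingers":0.5},{"dx":0,"dy":0.012,"dz":0,"wx":0,"wy":0,"wz":0,"fingers":0.5},{"dx":0,"dy":0.012,"dz":0,"wx":0,"wy":0,"wz":0,"fingers":0.5},{"dx":0,"dy":0.012,"dz":0,"wx":0,"wy":0,"wz":0,"fingers":0.5}]}}

```text
clock: 11.28
eef_pos: [530.0, -105.8, 16.2]
tool_rot: [-0.86, 1.564, -0.899]
force: [-0.2, -7.8, 1.1]
width: 42.9
```

```bash
python3 bl.py 13 529 -25 .0; python3 -c "
from h import *
c,s=np.cos(F[2]),np.sin(F[2]);p=pose()[0];d=p[:2]-F[:2];print('tcp fence',c*d[0]+s*d[1],-s*d[0]+c*d[1],p[2])"
```

```text
wrist conf 0.88 d 40.9 area 67295
t 11.275 tcp [ 530.  -105.8   16.2] f [-0.2 -7.8  1.1] err 608
block [ 5.32264e+02 -2.36000e+01 -3.80000e-02] in fence [-1.69565e+02 -1.85850e+01 -1.00000e-03] moved 29.4 [-9.2 27.9]
tcp fence -168.61915843212697 -98.76622004154648 16.129397760203275
```

View pics/w13f.png

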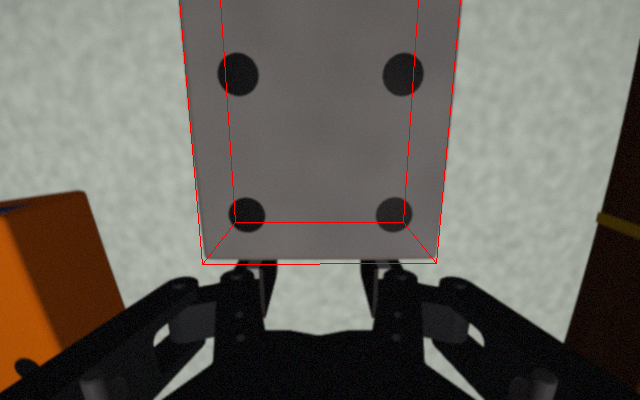

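Emit:
{"name": "servo_tool", "arguments": {"rows": [{"dx":0,"dy":0.012,"dz":0,"wx":0,"wy":0,"wz":0,"fingers":0.5},{"dx":0,"dy":0.009,"dz":0,"wx":0,"wy":0,"wz":0,"fingers":0.5},{"dx":0,"dy":0.004,"dz":0,"wx":0,"wy":0,"wz":0,"fingers":0.5},{"dx":0,"dy":0,"dz":0,"wx":0,"wy":0,"wz":0,"fingers":0.5}]}}

```text
clock: 11.88
eef_pos: [531.2, -86.2, 16.1]
tool_rot: [-0.648, 1.565, -0.686]
force: [-0.9, -6.3, 2.4]
width: 42.3
```

```bash
python3 bl.py 14 532 -6 -.037; python3 -c "
from h import *
c,s=np.cos(F[2]),np.sin(F[2]);p=pose()[0];d=p[:2]-F[:2];print('tcp fence',c*d[0]+s*d[1],-s*d[0]+c*d[1],p[2])"
```

```text
wrist conf 0.71 d 39.3 area 67368
t 11.875 tcp [531.2 -86.2  16.1] f [-0.9 -6.3  2.4] err 593
block [ 5.3339e+02 -4.0700e+00 -3.8000e-02] in fence [-1.69162e+02  9.73000e-01 -1.00000e-03] moved 48.1 [-8.1 47.4]
tcp fence -168.322747214531 -81.26266708572352 16.154101189864424
```

Emit:
{"name": "servo_tool", "arguments": {"rows": [{"dx":0,"dy":-0.02,"dz":0,"wx":0,"wy":0,"wz":0,"fingers":0.5},{"dx":-0.07,"dy":-0.01,"dz":0,"wx":0,"wy":0,"wz":0,"fingers":0.5},{"dx":-0.08,"dy":0,"dz":-0.05,"wx":0,"wy":0,"wz":0,"fingers":0},{"dx":-0.06,"dy":0.06,"dz":-0.055,"wx":0,"wy":0,"wz":0,"fingers":0},{"dx":0,"dy":0.075,"dz":-0.01,"wx":0,"wy":0,"wz":0,"fingers":0}]}}

```text
clock: 12.6
eef_pos: [457.8, -11.4, 160.4]
tool_rot: [-0.057, 1.564, -0.099]
force: [0.9, 0.3, -0.3]
width: 85.7
```

Emit:
{"name": "servo_tool", "arguments": {"rows": [{"dx":0,"dy":0,"dz":0,"wx":1,"wy":0,"wz":0,"fingers":0},{"dx":0,"dy":0,"dz":0,"wx":1,"wy":0,"wz":0,"fingers":0},{"dx":0,"dy":0,"dz":0,"wx":1,"wy":0,"wz":0,"fingers":0},{"dx":0,"dy":0,"dz":0,"wx":1,"wy":0,"wz":0,"fingers":0},{"dx":0,"dy":0,"dz":0,"wx":1,"wy":0,"wz":0,"fingers":0}]}}

```text
clock: 13.22
eef_pos: [458.0, -10.3, 157.8]
tool_rot: [0.547, 1.568, -0.016]
force: [-0.5, -0.2, 0.5]
width: 85.7
```

Emit:
{"name": "servo_tool", "arguments": {"rows": [{"dx":0,"dy":0,"dz":0,"wx":1,"wy":0,"wz":0,"fingers":0},{"dx":0,"dy":0,"dz":0,"wx":1,"wy":0,"wz":0,"fingers":0},{"dx":0,"dy":0,"dz":0,"wx":1,"wy":0,"wz":0,"fingers":0},{"dx":0,"dy":0,"dz":0,"wx":1,"wy":0,"wz":0,"fingers":0},{"dx":0,"dy":0,"dz":0,"wx":1,"wy":0,"wz":0,"fingers":0}]}}

```text
clock: 13.85
eef_pos: [458.0, -10.2, 157.7]
tool_rot: [1.12, 1.568, 0.034]
force: [-0.1, 0.0, 0.1]
width: 85.4
```

Emit:
{"name": "servo_tool", "arguments": {"rows": [{"dx":0,"dy":0,"dz":0,"wx":1,"wy":0,"wz":0,"fingers":0},{"dx":0,"dy":0,"dz":0,"wx":1,"wy":0,"wz":0,"fingers":0},{"dx":0,"dy":0,"dz":0,"wx":1,"wy":0,"wz":0,"fingers":0},{"dx":0,"dy":0,"dz":0,"wx":1,"wy":0,"wz":0,"fingers":0},{"dx":0,"dy":0,"dz":0,"wx":1,"wy":0,"wz":0,"fingers":0}]}}

```text
clock: 14.48
eef_pos: [458.0, -10.1, 157.7]
tool_rot: [1.717, 1.568, 0.107]
force: [-0.3, 0.4, 0.1]
width: 85.1
```

```bash
python3 bl.py 15 532 -4 -.037; python3 -c "
from h import *
print(go(454,-2,14,-np.pi/2-.037))"
```

```text
wrist conf 0.95 d 6.3 area 20732
t 14.475 tcp [458.  -10.1 157.7] f [-0.3  0.4  0.1] err 469
block [ 5.33409e+02 -4.58400e+00 -4.00000e-02] in fence [-1.69123e+02  4.61000e-01 -3.00000e-03] moved 47.6 [-8.1 46.9]
{'d': array([ 0.1915, -0.0062, -0.0108]), 'w6': array([ 0.006,  0.002, -0.021])}
```

View pics/w15f.png

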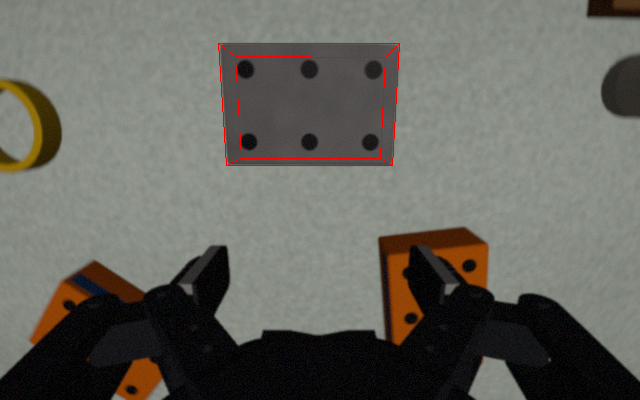

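Emit:
{"name": "servo_tool", "arguments": {"rows": [{"dx":0.05,"dy":-0.006,"dz":-0.01,"wx":0,"wy":0,"wz":0,"fingers":0},{"dx":0.06,"dy":0,"dz":0,"wx":0,"wy":0,"wz":0,"fingers":0},{"dx":0.05,"dy":0,"dz":0,"wx":0,"wy":0,"wz":0,"fingers":0},{"dx":0.03,"dy":0,"dz":0,"wx":0,"wy":0,"wz":0,"fingers":0},{"dx":0.008,"dy":0,"dz":0,"wx":0,"wy":0,"wz":0,"fingers":0}]}}

```text
clock: 15.2
eef_pos: [453.5, -2.8, 7.8]
tool_rot: [3.113, 1.57, 1.507]
force: [0.1, -0.2, -0.2]
width: 85.4
```

Emit:
{"name": "servo_tool", "arguments": {"rows": [{"dx":0,"dy":0.018,"dz":0,"wx":0,"wy":0,"wz":0,"fingers":0},{"dx":0,"dy":0.012,"dz":0,"wx":0,"wy":0,"wz":0,"fingers":0},{"dx":0,"dy":0.014,"dz":0,"wx":0,"wy":0,"wz":0,"fingers":0},{"dx":0,"dy":0.014,"dz":0,"wx":0,"wy":0,"wz":0,"fingers":0},{"dx":0,"dy":0.014,"dz":0,"wx":0,"wy":0,"wz":0,"fingers":0}]}}

```text
clock: 15.82
eef_pos: [500.7, -3.6, 8.9]
tool_rot: [-1.861, 1.559, 2.816]
force: [-12.8, 0.9, 8.4]
width: 85.2
```

```bash
python3 bl.py 16 560 -6 -.037; python3 -c "
from h import *
c,s=np.cos(F[2]),np.sin(F[2]);p=pose()[0];d=p[:2]-F[:2];print('tcp fence',c*d[0]+s*d[1],-s*d[0]+c*d[1],p[2])"
```

```text
wrist conf 0.64 d 4.7 area 108839
t 15.825 tcp [500.7  -3.6   8.9] f [-12.8   0.9   8.4] err 611
block [ 5.58825e+02 -4.76600e+00 -3.30000e-02] in fence [-1.43718e+02  1.21800e+00  4.00000e-03] moved 49.8 [17.3 46.7]
tcp fence -197.47515326565912 0.011886922851057413 8.881722233468274
```

View pics/w16f.png

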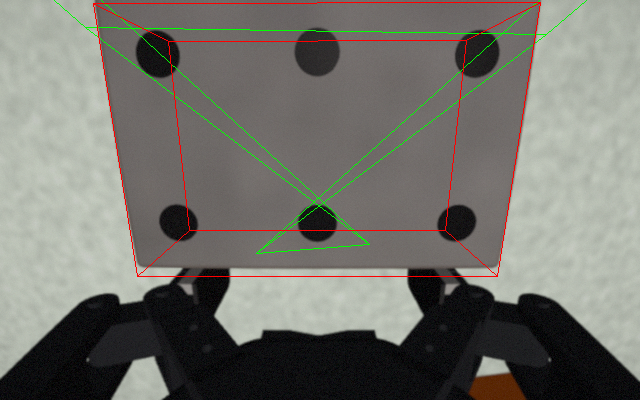

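Emit:
{"name": "servo_tool", "arguments": {"rows": [{"dx":0,"dy":0.015,"dz":0,"wx":0,"wy":0,"wz":0,"fingers":0},{"dx":0,"dy":0.015,"dz":0,"wx":0,"wy":0,"wz":0,"fingers":0},{"dx":0,"dy":0.015,"dz":0,"wx":0,"wy":0,"wz":0,"fingers":0},{"dx":0,"dy":0.015,"dz":0,"wx":0,"wy":0,"wz":0,"fingers":0},{"dx":0,"dy":0.015,"dz":0,"wx":0,"wy":0,"wz":0,"fingers":0}]}}

```text
clock: 16.55
eef_pos: [558.6, -5.8, 8.8]
tool_rot: [-1.855, 1.561, 2.822]
force: [-12.7, -0.2, 7.3]
width: 85.4
```

```bash
python3 bl.py 17 620 -8 -.037; python3 -c "
from h import *
c,s=np.cos(F[2]),np.sin(F[2]);p=pose()[0];d=p[:2]-F[:2];print('tcp fence',c*d[0]+s*d[1],-s*d[0]+c*d[1],p[2])"
```

```text
wrist conf 0.97 d 2.6 area 108969
t 16.55 tcp [558.6  -5.8   8.8] f [-12.7  -0.2   7.3] err 552
block [ 6.16535e+02 -6.89100e+00 -3.40000e-02] in fence [-8.5969e+01  1.2290e+00  3.0000e-03] moved 87.3 [75.  44.6]
tcp fence -140.60382593028092 0.030207659406010556 8.781509132019666
```

View pics/w17f.png

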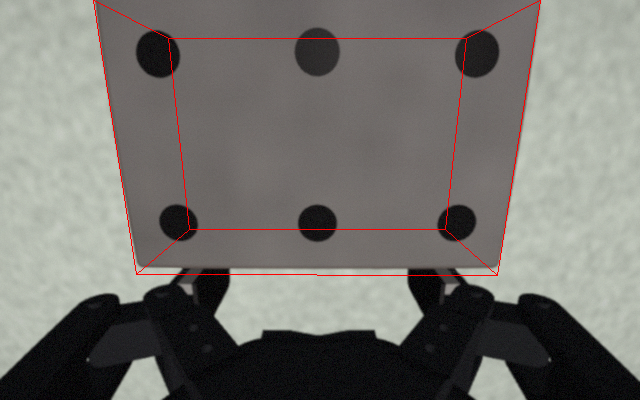

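Emit:
{"name": "servo_tool", "arguments": {"rows": [{"dx":0,"dy":0.01,"dz":0,"wx":0,"wy":0,"wz":0,"fingers":0},{"dx":0,"dy":0.01,"dz":0,"wx":0,"wy":0,"wz":0,"fingers":0},{"dx":0,"dy":0.008,"dz":0,"wx":0,"wy":0,"wz":0,"fingers":0},{"dx":0,"dy":0.005,"dz":0,"wx":0,"wy":0,"wz":0,"fingers":0},{"dx":0,"dy":0.005,"dz":0,"wx":0,"wy":0,"wz":0,"fingers":0}]}}

```text
clock: 17.27
eef_pos: [587.8, -7.1, 8.8]
tool_rot: [-1.826, 1.563, 2.851]
force: [-11.8, 0.2, 5.8]
width: 85.4
```

Emit:
{"name": "servo_tool", "arguments": {"rows": [{"dx":0,"dy":0.004,"dz":0,"wx":0,"wy":0,"wz":0,"fingers":0},{"dx":0,"dy":0.004,"dz":0,"wx":0,"wy":0,"wz":0,"fingers":0}]}}

```text
clock: 17.52
eef_pos: [590.6, -7.2, 8.7]
tool_rot: [-1.806, 1.557, 2.87]
force: [-21.1, 2.0, 16.0]
width: 85.4
```

```bash
python3 bl.py 18 652 -9 -.037; python3 -c "
from h import *
c,s=np.cos(F[2]),np.sin(F[2]);p=pose()[0];d=p[:2]-F[:2];print('tcp fence',c*d[0]+s*d[1],-s*d[0]+c*d[1],p[2])"
```

```text
wrist conf 0.67 d 1.8 area 109474
t 17.525 tcp [590.6  -7.2   8.7] f [-21.1   2.   16. ] err 659
block [ 6.48504e+02 -8.38700e+00 -3.50000e-02] in fence [-5.3967e+01  9.1700e-01  2.0000e-03] moved 115.4 [107.   43.1]
tcp fence -111.92090236531465 0.0010356225175032208 8.731150198038918
```

View pics/w18f.png

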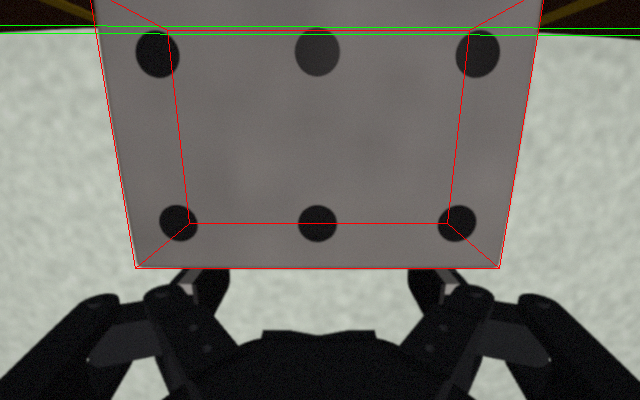

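Emit:
{"name": "servo_tool", "arguments": {"rows": [{"dx":0,"dy":0.003,"dz":0,"wx":0,"wy":0,"wz":0,"fingers":0},{"dx":0,"dy":0,"dz":0,"wx":0,"wy":0,"wz":0,"fingers":0}]}}

```text
clock: 17.88
eef_pos: [590.4, -7.1, 8.7]
tool_rot: [-1.798, 1.553, 2.878]
force: [-23.1, 1.7, 15.4]
width: 85.3
```

Emit:
{"name": "servo_tool", "arguments": {"rows": [{"dx":0,"dy":0.003,"dz":0,"wx":0,"wy":0,"wz":0,"fingers":0},{"dx":0,"dy":0,"dz":0,"wx":0,"wy":0,"wz":0,"fingers":0}]}}

```text
clock: 18.12
eef_pos: [590.4, -7.0, 8.7]
tool_rot: [-1.796, 1.548, 2.881]
force: [-27.8, 1.4, 21.1]
width: 85.2
```

Emit:
{"name": "servo_tool", "arguments": {"rows": [{"dx":0,"dy":-0.012,"dz":0,"wx":0,"wy":0,"wz":0,"fingers":0},{"dx":0,"dy":-0.03,"dz":0,"wx":0,"wy":0,"wz":0,"fingers":0},{"dx":-0.05,"dy":-0.03,"dz":0,"wx":0,"wy":0,"wz":0,"fingers":0},{"dx":-0.08,"dy":-0.03,"dz":0,"wx":0,"wy":0,"wz":0,"fingers":0},{"dx":-0.08,"dy":0,"dz":0,"wx":0,"wy":0,"wz":0,"fingers":0}]}}

```text
clock: 18.75
eef_pos: [525.6, -5.4, 166.8]
tool_rot: [1.636, 1.57, 0.029]
force: [1.3, 1.7, 0.4]
width: 85.4
```

Emit:
{"name": "servo_tool", "arguments": {"rows": [{"dx":0,"dy":0,"dz":0,"wx":0,"wy":0,"wz":0,"fingers":0},{"dx":0,"dy":0,"dz":0,"wx":0,"wy":0,"wz":0,"fingers":0}]}}

```text
clock: 19.0
eef_pos: [527.5, -4.9, 165.5]
tool_rot: [1.602, 1.567, -0.004]
force: [-0.8, -0.7, -0.8]
width: 85.6
```

```bash
python3 bl.py 19 652 -9 -.037; python3 tp.py 19
```

```text
t 19.0 tcp [527.5  -4.9 165.5] f [-0.8 -0.7 -0.8] err 0
block [ 6.52e+02 -9.00e+00 -3.70e-02] in fence [-50.451   0.434   0.   ] moved 118.4 [110.5  42.5]
[526.6  -5.1 164.3] 19.1 [ 0.4 -0.1 -0.1]
```

View pics/w19f.png

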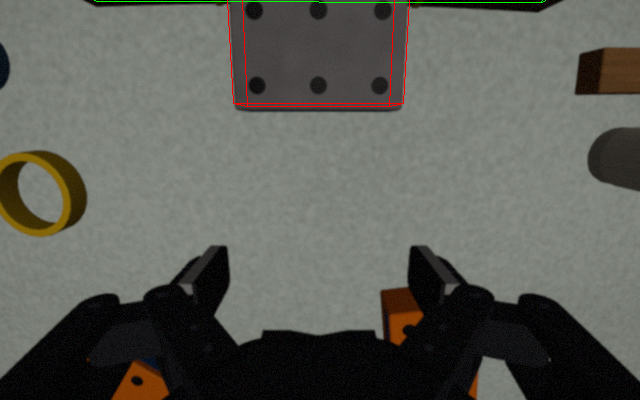

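View pics/ts19.png

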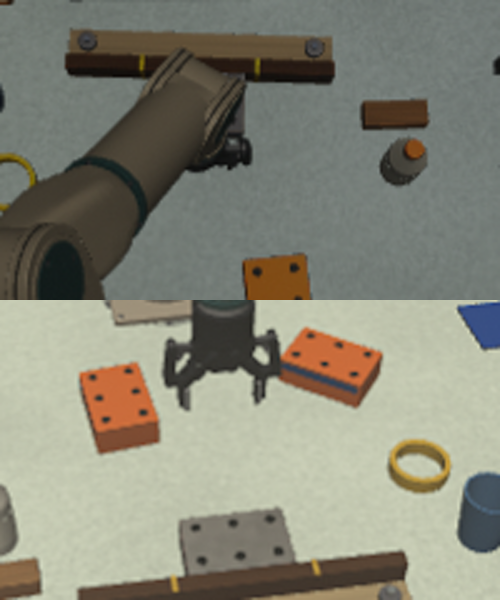

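Emit:
{"name": "servo_tool", "arguments": {"rows": [{"dx":-0.04,"dy":-0.05,"dz":0,"wx":0,"wy":0,"wz":0,"fingers":0},{"dx":-0.04,"dy":-0.05,"dz":0,"wx":0,"wy":0,"wz":0,"fingers":0},{"dx":-0.03,"dy":-0.03,"dz":0,"wx":0,"wy":0,"wz":0,"fingers":0},{"dx":0,"dy":0,"dz":0,"wx":0,"wy":0,"wz":0,"fingers":0},{"dx":0,"dy":0,"dz":0,"wx":0,"wy":0,"wz":0,"fingers":0}]}}

```text
clock: 19.82
eef_pos: [430.2, -1.6, 247.0]
tool_rot: [1.156, 1.568, -0.451]
force: [-0.2, -0.2, -0.0]
width: 85.5
```

```bash
python3 bl.py 20 652 -9 -.037 wrist; python3 bl.py 21 652 -9 -.037 top;python3 bl.py 22 652 -9 -.037 scene; python3 -c "
import cv2
a=cv2.imread('pics/t21.png')[125:225,250:400];cv2.imwrite('pics/t21c.png',cv2.resize(a,None,fx=5,fy=5,interpolation=cv2.INTER_CUBIC))
a=cv2.imread('pics/s22.png')[200:280,240:400];cv2.imwrite('pics/s22c.png',cv2.resize(a,None,fx=5,fy=5,interpolation=cv2.INTER_CUBIC))"
```

```text
wrist conf 0.82 d 43.3 area 3827
t 19.825 tcp [430.2  -1.6 247. ] f [-0.2 -0.2 -0. ] err 69
block [ 6.49296e+02 -7.91600e+00 -3.40000e-02] in fence [-5.3193e+01  1.4170e+00  3.0000e-03] moved 116.3 [107.8  43.6]
top conf 0.61 d 1.8 area 784
t 19.925 tcp [430.1  -1.9 246.7] f [ 0.4  0.8 -0.6] err 201
block [ 6.53961e+02 -7.36300e+00 -2.00000e-02] in fence [-4.8551e+01  2.1420e+00  1.7000e-02] moved 120.8 [112.5  44.1]
t 20.025 tcp [429.9  -2.1 246.8] f [ 0.6 -1.   0.3] err 0
block [ 6.52e+02 -9.00e+00 -3.70e-02] in fence [-50.451   0.434   0.   ] moved 118.4 [110.5  42.5]
```

View pics/w20f.png

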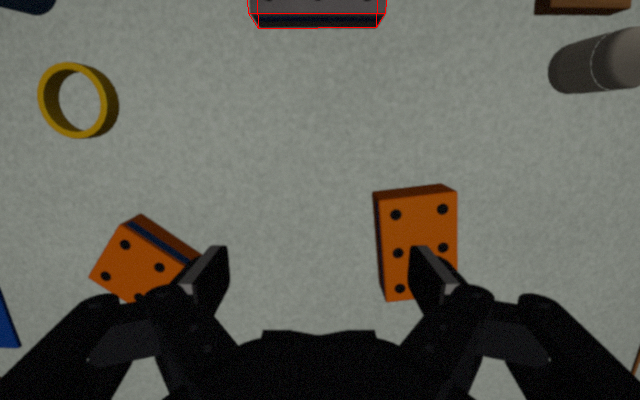

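View pics/t21c.png

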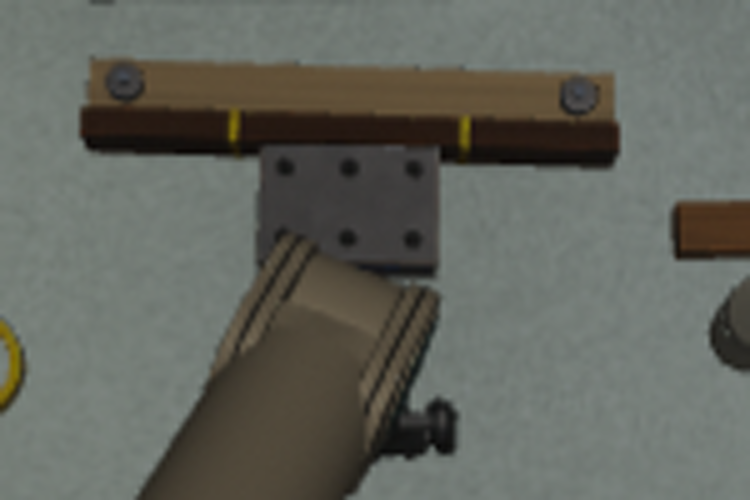

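View pics/s22c.png

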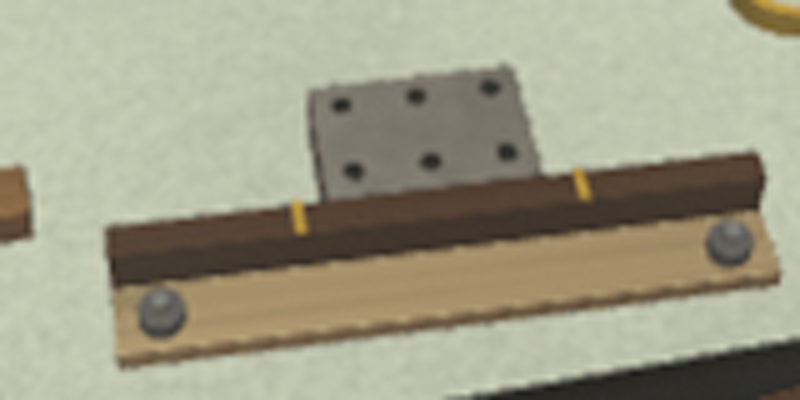

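```bash
python3 -c "
from cell import ctrl
print(ctrl.finish_job(), ctrl.read_state()['clock'])"
```

```text
the job is handed in; nothing more can be done
the job is handed in; nothing more can be done
```

The grey block is flush against the fence and centred between the yellow marks. The job was handed in at about 20 s with the arm clear and the gripper empty.

- **Turn:** I pushed the block round with shut fingers, first at its near-left corner and then at the opposite far-right corner. The last fits after the turn put it 2–2.5° off square. Its middle had moved 16 mm by the wrist camera and 8 mm by the top camera, so it was well within the limit by both. It was about 170 mm short of the fence.
- **Along and up:** Two spread fingers pushed the end face until the block was centred on the fence. The open fingers then pushed the long side in until it stopped against the fence. The push force rose from about 12 N to 28 N with no further travel.
- **Last checks:**
  - The top and scene pictures show no gap, with the block centred between the marks, roughly 20 mm spare at each end.
  - The fits give 0.2–1.0° off square and a middle 1–2 mm off centre.
  - In the pictures I looked at, the tape, glue, mug, offcut and orange blocks appear where they were. I did not measure them again, and I did not look at the tub and mallet separately at the end.
- **Disagreements:**
  - The two cameras differ on the block's distance from the fence, −53 mm from the wrist camera and −48.6 mm from the top camera, where flush is −47.5 mm. The wrist view was cut off and my fence fit was a few mm off, so I relied on the stall and the pictures.
  - The network did not find the block in the final scene picture, so I judged that one by eye.

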